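# Seat the drill template on its locating pin

## Robot

A 6-joint arm with a two-finger parallel gripper is mounted at the origin on the work surface. World frame = base frame: x ahead of the robot, y to its left, z up, the work surface at z = 0. Lengths are in mm, angles in rad, forces in N, time in s.
With the tool pointing down it reaches from about 275 to 825 mm from the base axis. Payload 5.2 kg.
Tool frame: the origin (TCP) lies at the very end of the fingers, on their centre line; the grasp point (between the pads) lies 19 mm behind it; z points along the fingers, y is the direction in which the jaws open and shut (so a half turn about z gives the same grasp; the last joint's range is limited). The gripper opens to 93 mm and grips with 3 to 60 N. Pads are 15 mm wide; open, the fingers measure 128 mm over their backs; the gripper's body (75 mm by 188 mm) begins 65 mm behind the grasp point.
Start: joints at [0.926, 0.259, 1.535, -0, 1.348, -0.203], TCP at [235.142, 497.206, 218.653] pointing down, gripper open.
Joint ranges: [-3.14, 3.14], [-0.91, 2.08], [0.19, 2.58], [-1.22, 4.36], [0.22, 2.71], [-3.12, 3.12]. Speed limits (rad/s): [2.57, 2.57, 3.14, 3.14, 3.14, 3.14].

## Interface

Orientations are given as [roll, pitch, yaw] about the fixed x, y, z axes, in that order (R = Rz(yaw) Ry(pitch) Rx(roll)).
In Python, from bench import robot gives the robot as it stands. The module is installed in compiled form; this text tells all that it offers. Calls block until the motion is done:
- robot.move_ptp(position, orientation): joint-space move of the TCP to a pose.
- robot.move_linear(position, ori=None, speed=150, f_stop=None): straight line of the TCP; ori=None keeps the orientation; speed is the mean speed in mm/s. With f_stop (N) it stops when the force on the tool has changed by that much, and returns True; else False.
- robot.move_j(angles): joint-space move.
- robot.move_gripper(opening): opening from 0.0 (shut) to 1.0 (fully open); the grip force is fixed at half the most; returns when the fingers have stopped.
- robot.sleep(seconds).
- robot.inverse_kinematics(position, orientation): joint angles nearest the present ones, or None.
- robot.get_image(name): name is "scene" or "side" or "wrist"; returns a dict with "img" (480x640x3 uint8, blue, green, red), "fovy" (degrees; the focal length in pixels is half the picture's height over the tangent of half this angle, whatever the lens; pixels are square), "cx", "cy" (the principal point, pixels), "eye" and "orientation" of the camera in the world. Camera axes: x right, y down, z forward; pixel columns grow to the right and rows downward; lengths in mm; the calibration is good to about 2 mm. The wrist camera is an equidistant fisheye: a pixel r from the principal point sees the ray r / f radians off the axis. A picture is of the moment at which its call begins. There is no depth.
A pose or a line that the arm cannot do raises robot.MotionError and nothing moves.
- robot.hand_in(): hands the job in, once; it reports no verdict.
Readings, each from a call of its own:
- robot.current_t(): time.
- robot.current_qpos(): joint angles.
- robot.current_joint_vel(): joint speeds.
- robot.current_joint_efforts(): joint torques, N m.
- robot.current_tcp_pos(): TCP position.
- robot.current_eef_rot(): TCP orientation.
- robot.current_contact_force(): force on the tool from outside, world axes, zero at the start.
- robot.current_ft_torque(): the same for the moment, N m.
- robot.current_gripper_width(): opening from 0.0 (shut) to 1.0 (fully open).
Only numpy, scipy, OpenCV 4.12 (cv2) and the standard library are available. Lean on these libraries where they do the work, as an engineer would, in place of code of your own. Each camera call takes 0.05 s, during which the arm holds its last target. There are 200 camera calls.

## Task

Pick up the aluminium drill template by its ball knob and lay it on the drilling fixture, long edge along the fence and nose towards the keeper, so that its nose rests on the locating pin. Then slide it along the fence, in under the keeper, until its hole drops over the pin and it lies flat on the base with its edge along the fence, and let go. Work gently: never bang or force the template against the fixture or the pin (a few newtons are enough, 40 N is too much), and leave the other things on the bench where they are.

Things in the scene. Friction and masses are not known exactly. Their poses are not given: they have to be found in the camera images.
- template: Loose drill template: aluminium plate 170 x 70 x 6 mm, 0.2 to 0.35 kg, black ball knob on its middle. Origin: centre of its underside; +x to the nose (the end nearer the hole), z up. Two small brass bushes 60 mm from the middle mark the tail. At the start it lies flat on the bench.
- hole (a point): Centre of the template's only hole, at the plate's underside: 14 mm across, right through, on the centre line, 25 mm from the middle towards the nose (template frame 25, 0, 0 mm), 60 mm from the nose edge.
- knob (a point): Centre of the template's ball knob, a 28 mm ball on a 10 mm stem (template frame 0, 0, 50 mm).
- fixture: Fixed drilling fixture: dark steel base 260 (x) x 120 (y) x 20 mm high. Origin: centre of its underside, on the bench; +x to the end with the keeper, +y to the side with the fence. The template slides on its flat upper face, at z = 20 mm.
- fence (a point): Middle of the fence face that guides the template's long edge (fixture frame 0, 35, 26 mm). The steel fence runs the whole length of the base, 12 mm high above it, 18 mm thick, face towards -y.
- keeper (a point): Middle of the keeper lip's lower front edge (fixture frame 70, -9, 38 mm). The lip overhangs the base from here to the far end (x = 70 to 130 mm, y = -53 to 35 mm): 18 mm free height under it, its top 26 mm above the base; a stop wall under it begins at x = 112 mm. The seated template's nose is 8 to 32 mm in under the lip.
- slot (a point): Middle of the dark slot in the base's upper face (fixture frame 30, 0, 20 mm). The steel pin, 11 mm across, 6 mm high, bevelled top, is clamped in it somewhere within 12 mm of here along x (place not reported, seen until covered). A template edge on the fence has its hole in line with it; with its nose on the pin it rides about 2 degrees nose-up, and the hole drops about 5 mm when it finds the pin.
- tape: Roll of yellow tape, 66 mm across, 22 mm high, lying flat; origin at its underside. Bystander.
- brass_block: Brass block 40 x 30 x 30 mm; origin at its underside. Bystander.
- screwdriver: Screwdriver lying on the bench. Bystander.
- wrench: Wrench lying on the bench. Bystander.
There are look-alikes about, which are no part of the job. Leave any blue or purple look-alike of the template alone.

How it is judged (in metres and radians):
On the way:
1. the template touches down on the fixture, its hole still held up by the pin and behind it (contact force between template and fixture above 0.3 N and z of hole in the frame of fixture between 0.0225 and 0.045 m and x of hole in the frame of fixture between -0.06 and 0.045 m and y of hole in the frame of fixture between -0.03 and 0.03 m), for 0.2 s.
At the end, for the whole second after the job is handed in: The template lies flat and at rest on the fixture's base (hole underside within 2 mm of the base, tilt under 0.02 rad), its hole over the pin (so within 12 to 48 mm along and 4 mm across the fixture's axis), nose towards the keeper, its length within 0.06 rad of the fence, and is released (x of hole in the frame of fixture between 0.012 and 0.048 m and y of hole in the frame of fixture between -0.004 and 0.004 m and z of hole in the frame of fixture between 0.017 and 0.022 m and angle between template's own z axis and vertical below 0.02 rad and angle between the x axis of template and the x axis of fixture, either way round below 0.06 rad and x of knob in the frame of fixture below 0.025 m and linear speed of template below 0.01 m/s and contact force between the fingers and template below 0.05 N); the robot touches nothing.
It fails at once if the template bears on the fixture or its pin with more than 40 N (contact force between template and fixture above 40 N).
It fails at once if one of the other loose things is moved by more than 30 mm (distance of any of tape, brass_block, screwdriver, wrench from where it was at the start of the episode above 0.03 m).
It also fails if it takes over 48 s, if anything falls off the work surface, if the arm or the gripper's body presses on something with over 40 N, if the wrist force passes 120 N, or if a joint passes its speed limit or range.

## Working session

There is one attempt and no reset: what is moved stays moved. The work goes in short steps, each a Python script; the robot and the scene stay as the last script left them, time stands still between calls to the robot, and variables do not carry over. Pictures are saved under pics/ and viewed, about 8 in all and at most 12, crops included, and the job is handed in when it is done.

```bash
mkdir -p pics; cat > h.py <<'E'
import numpy as np, cv2
from scipy.spatial.transform import Rotation as R
from bench import robot
def Rm(o):
    o=np.array(o,float)
    if o.shape==(3,3): return o
    if o.shape==(4,): return R.from_quat(o).as_matrix()
    return R.from_euler('xyz',o).as_matrix()
def ray(c,u,v,fish=False):
    f=240/np.tan(np.radians(c['fovy'])/2)
    x,y=u-c['cx'],v-c['cy']
    if fish:
        r=np.hypot(x,y);t=r/f;s=np.sin(t)/max(r,1e-9);d=np.array([x*s,y*s,np.cos(t)])
    else: d=np.array([x/f,y/f,1])
    return np.array(c['eye'],float),Rm(c['orientation'])@d
def on(c,u,v,z,fish=False):
    e,d=ray(c,u,v,fish); return e+d*(z-e[2])/d[2]
def proj(c,p,fish=False):
    f=240/np.tan(np.radians(c['fovy'])/2)
    q=Rm(c['orientation']).T@(np.array(p,float)-np.array(c['eye']))
    if fish:
        r=np.hypot(q[0],q[1]);t=np.arctan2(r,q[2]);return c['cx']+f*t*q[0]/r,c['cy']+f*t*q[1]/r
    return c['cx']+f*q[0]/q[2],c['cy']+f*q[1]/q[2]
def shot(cam,name):
    c=robot.get_image(cam); cv2.imwrite('pics/%s.png'%name,c['img']); np.save('pics/%s.npy'%name,c,allow_pickle=True); return c
def load(name): return np.load('pics/%s.npy'%name,allow_pickle=True).item()
E
python3 - <<'E'
from h import *
for n in("scene","side","wrist"):
    c=shot(n,n+'0'); print(n,c['fovy'],c['cx'],c['cy'],c['eye'],c['orientation'])
print(robot.current_t(),robot.current_eef_rot(),robot.current_gripper_width())
E
```

```text
scene 50.4518413521202 320.3330597378883 244.27651987071576 [1122.16085198   38.1164623  1064.95166621] [-2.54785611 -0.01554751  1.86035309]
side 51.53487818094691 323.6530730339312 235.8418013328439 [-164.34000201 -931.16385387  903.36109661] [-2.25281473 -0.01700821 -0.6697442 ]
wrist 65.70646984690485 319.61970545982007 236.85975634453635 [159.65780122 531.84069662 383.26086274] [2.83877965e+00 6.81731454e-04 1.12948015e+00]
0.15 [-3.14019734e+00 -2.45977248e-04  2.69981420e+00] 0.997793021824702
```

View pics/scene0.png

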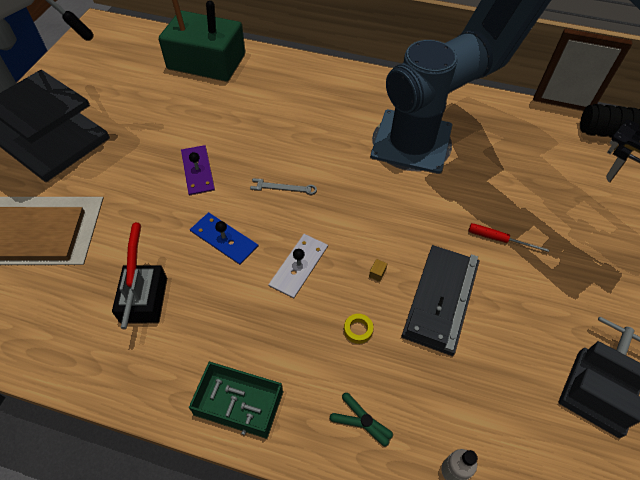

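View pics/wrist0.png

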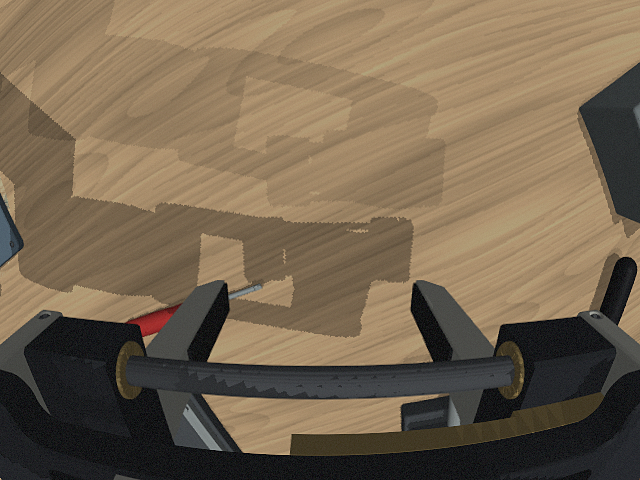

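The silver template is at about (299,265) with its knob at (298,255). The fixture is at about (440,300) with its fence to the right. I need a close-up to see the ends.

```bash
python3 - <<'E'
from h import *
a=load('scene0')['img']
i=cv2.resize(a[225:300,255:343],None,fx=4.5,fy=4.5,interpolation=cv2.INTER_CUBIC)
j=cv2.resize(a[235:361,395:485],None,fx=4.4,fy=4.4,interpolation=cv2.INTER_CUBIC)
o=np.zeros((560,800,3),np.uint8);o[:i.shape[0],:i.shape[1]]=i;o[:j.shape[0],400:400+j.shape[1]]=j
cv2.imwrite('pics/crop1.png',o)
E
```

```text
(no output)
```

View pics/crop1.png

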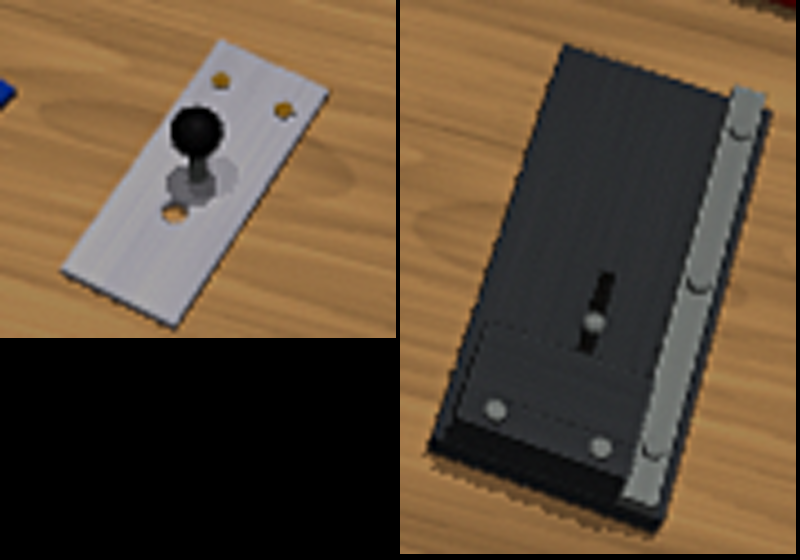

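View pics/side0.png

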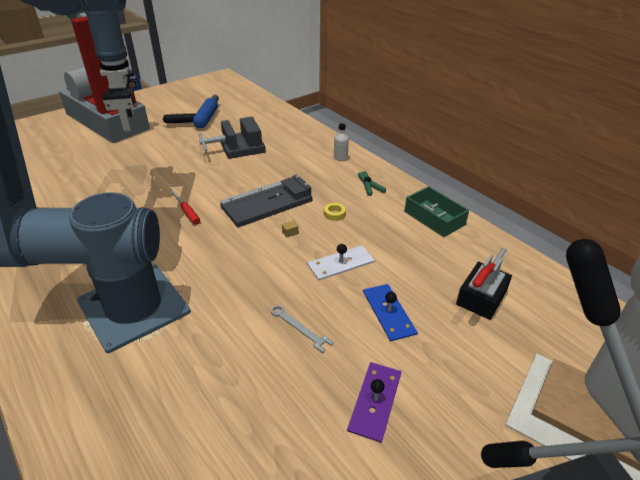

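The template's nose and hole point towards the bottom of the picture (+x), and so do the fixture's keeper end and pin at crop (594,321). Next I cast the corners as rays.

```bash
python3 - <<'E'
from h import *
c=load('scene0')
T=lambda u,v,z:on(c,255+u/4.5-.4,225+v/4.5-.4,z)
F=lambda u,v,z:on(c,395+(u-400)/4.4-.4,235+v/4.4-.4,z)
P=[T(220,40,6),T(328,92,6),T(177,327,6),T(62,270,6)]
ctr=np.mean(P,0);d=(P[2]+P[3]-P[0]-P[1]);print('tmpl',ctr,np.degrees(np.arctan2(d[1],d[0])),np.linalg.norm(d)/2,np.linalg.norm(P[1]-P[0]))
print('hole',T(175,213,6),'knob',T(196,131,50))
a,b=F(735,88,32),F(622,495,32);d=b-a;print('fence',a,b,np.linalg.norm(d),np.degrees(np.arctan2(d[1],d[0])))
p=F(594,321,26);t=d[:2]/np.linalg.norm(d[:2]);n=np.array([-t[1],t[0]])
m=(a+b)/2;o=m[:2]-35*n
print('fixture o',o,'pin',p,'in fix',(p[:2]-o)@t,(p[:2]-o)@n)
for q in(F(563,45,20),F(605,272,20),F(585,350,20),F(490,322,46),F(650,375,46)):print('fix',q,(q[:2]-o)@t,(q[:2]-o)@n)
# side view check
s=load('side0')
g=cv2.cvtColor(s['img'],cv2.COLOR_BGR2HSV)
print('proj side: knob',proj(s,[*ctr[:2],50]),'fence ends',proj(s,a),proj(s,b),'pin',proj(s,p))
E
```

```text
tmpl [ 504.09116223 -183.68332419    6.        ] -11.721286724916844 169.1218222997988 70.02574556824597
hole [ 528.84279945 -189.18641365    6.        ] knob [ 502.45583277 -184.9519492    50.        ]
fence [370.36036763 211.80484882  32.        ] [626.62604139 188.63819511  32.        ] 257.31068650730174 -5.165550424760938
fixture o [495.34202222 165.36366704] pin [532.41805565 160.8403766   26.        ] in fix 37.332705926561985 -1.1668246255877972
fix [361.34085543 116.87851083  20.        ] -129.09164760541745 -60.35287559197831
fix [498.57954577 162.49696509  20.        ] 3.482475046571121 -2.563572962924778
fix [547.01072305 159.76476967  20.        ] 51.96294926333965 -0.9242301945943858
fix [559.87036868 107.88711532  46.        ] 69.44110948561737 -51.433391962725224
fix [565.51849238 190.24233124  46.        ] 67.6515431418057 31.09587765399774
proj side: knob (np.float64(340.8451264412553), np.float64(248.00912757120247)) fence ends (np.float64(222.47672040954427), np.float64(202.16014241871196)) (np.float64(295.9209608196469), np.float64(177.95866944347873)) pin (np.float64(276.7012636637833), np.float64(193.21661156790756))
```

Sizes and frames agree: 169 x 70 plate, 257 fence, keeper at 69. The knob projects into the side view within about 1.5 px. Picking now, with the jaws across the template.

```bash
python3 - <<'E'
from h import *
k=np.array([503.5,-184.2]);
for y in(np.radians(168),np.radians(-12)):
    print(y,robot.inverse_kinematics([*k,120],[np.pi,0,y]))
for y in(np.radians(174.8),np.radians(-5.2)):
    print(y,robot.inverse_kinematics([466,168,120],[np.pi,0,y]))
y=np.radians(168);o=[np.pi,0,y]
robot.move_gripper(0.6)
robot.move_ptp([*k,110],o)
shot('wrist','wpre')
print(robot.current_t(),robot.move_linear([*k,31],o,speed=120,f_stop=8))
robot.move_gripper(0)
print(robot.current_t(),robot.current_gripper_width()*93,robot.current_contact_force())
robot.move_linear([*k,36],speed=50)
robot.move_linear([*k,110],speed=150)
print(robot.current_t(),robot.current_gripper_width()*93,robot.current_contact_force(),robot.current_tcp_pos())
shot('scene','scene1');shot('side','side1')
a=load('wpre')['img'];b=load('scene1')['img'][190:350,210:420]
cv2.imwrite('pics/g.png',np.hstack([cv2.resize(a,(400,300)),cv2.resize(b,(394,300))]))
E
```

```text
2.9321531433504737 [-0.5588792   0.32150562  1.7060283   0.          1.11405873 -1.92023602]
-0.20943951023931956 [-5.58879200e-01  3.21505623e-01  1.70602830e+00 -4.44089210e-16
  1.11405873e+00  1.22135664e+00]
3.0508355324860883 [ 0.12042661  0.25401785  1.80257831  0.          1.08499649 -1.35961259]
-0.09075712110370514 [ 1.20426613e-01  2.54017852e-01  1.80257831e+00 -4.44089210e-16
  1.08499649e+00  1.78198006e+00]
3.6 False
5.0 27.03626125878259 [-1.179265   -0.01922996  2.94535283]
5.8917 26.287531020511487 [ 0.46699364 -0.66987788 -1.92423255] [ 502.9884411  -183.878289    109.34176884]
```

View pics/g.png

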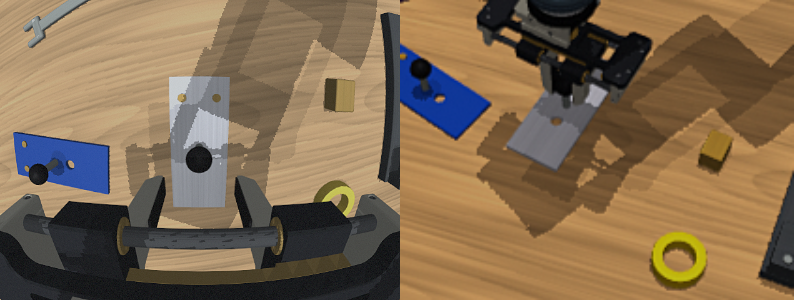

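The plate is lifted and hanging about level, and the bystanders are undisturbed. Moving to hover over the fixture, then measuring the hang of the plate there.

```bash
cat >> h.py <<'E'
o=np.array([495.34,165.36]);A=np.radians(-5.2);t=np.array([np.cos(A),np.sin(A)]);n=np.array([-t[1],t[0]])
def W(x,y,z): return np.array([*(o+x*t+y*n),z])
def Fx(p): return np.array([(np.array(p)[:2]-o)@t,(np.array(p)[:2]-o)@n,p[2]])
E
python3 - <<'E'
from h import *
robot.move_ptp(W(-32,-6,100),[np.pi,0,A+np.pi])
robot.sleep(.3)
print(robot.current_t(),Fx(robot.current_tcp_pos()),robot.current_gripper_width()*93)
a=shot('scene','scene2')['img'];b=shot('side','side2')['img'];shot('wrist','wrist2')
i=cv2.resize(a[225:355,385:485],(400,520),interpolation=cv2.INTER_CUBIC)
j=cv2.resize(b[150:250,210:330],(396,330),interpolation=cv2.INTER_CUBIC)
O=np.zeros((520,796,3),np.uint8);O[:,:400]=i;O[:330,400:]=j;cv2.imwrite('pics/hov.png',O)
E
```

```text
7.6083 [-31.54124671  -6.69099047  99.99778456] 26.51845131257764
```

View pics/hov.png

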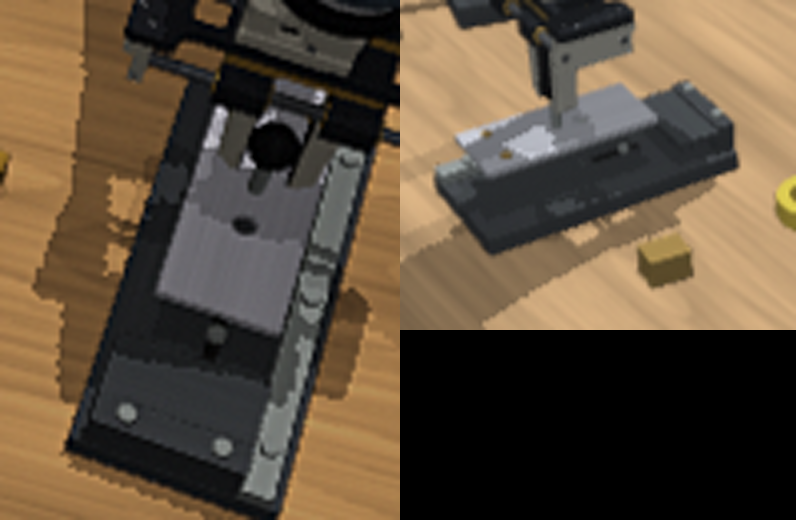

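View pics/wrist2.png

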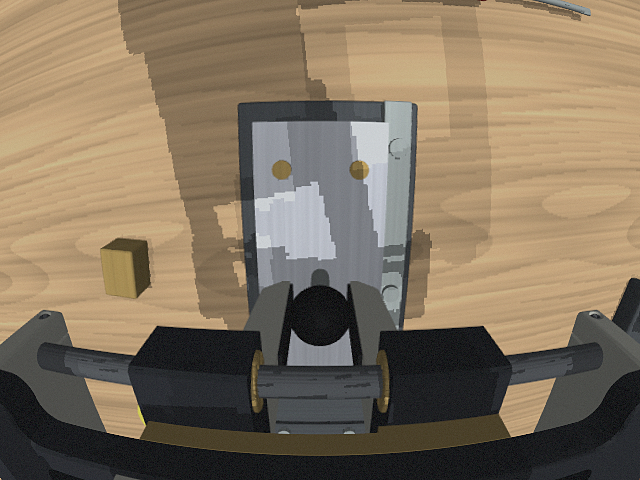

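In the hover view (crop, x4) the nose corners are at (157,294) and (281,335), the hole at (245,226) and the pin at (215,335). In the wrist view the tail corners are at (252,122) and (388,122), and the bushes at (282,169) and (360,169). Converting these to fixture coordinates.

```bash
python3 - <<'E'
from h import *
c=load('scene2');w=load('wrist2');s=load('side2')
S=lambda u,v,z:Fx(on(c,385+u/4-.4,225+v/4-.4,z)).round(1)
print('nose',S(157,294,75),S(281,335,75),'hole',S(245,226,75),'pin',S(215,335,26))
print('knob',S(275,146,119))
Q=lambda u,v,z:Fx(on(w,u,v,z,True)).round(1)
print('wrist tail',Q(252,122,75),Q(388,122,75),'bush',Q(282,169,75),Q(360,169,75),'knob',Q(321,316,119))
print('fence end',Q(385,101,32),'fencetop inner mid',Q(400,290,32),'base corners',Q(238,103,20),Q(417,103,20))
# triangulate tail/nose corner height from side view: bush pixels and nose far corner
d=lambda u,v:(210+u/3.3-.35,150+v/3.3-.35)
def tri(c1,p1,f1,c2,p2):
    e1,d1=ray(c1,*p1,f1);e2,d2=ray(c2,*p2)
    k=np.linalg.lstsq(np.c_[d1,-d2],e2-e1,rcond=None)[0];a,b=e1+k[0]*d1,e2+k[1]*d2
    return Fx((a+b)/2).round(1),np.linalg.norm(a-b).round(1)
print('near bush',tri(w,(282,169),True,s,d(506,155)),'other',tri(w,(360,169),True,s,d(487,134)))
print('tail near',tri(w,(252,122),True,s,d(482,171)),'nose right',tri(c,(385+157/4-.4,225+294/4-.4),False,s,d(656,118)))
E
```

```text
nose [ 55.3 -40.5  75. ] [54.1 28.7 75. ] hole [-5.2 -6.  75. ] pin [39.6 -1.4 26. ]
knob [-32.7  -5.8 119. ]
wrist tail [-116.8  -41.5   75. ] [-116.8   27.7   75. ] bush [-92.1 -26.5  75. ] [-92.1  13.7  75. ] knob [-32.   -6.6 119. ]
fence end [-130.4   33.6   32. ] fencetop inner mid [-2.7 49.6 32. ] base corners [-130.4  -60.7   20. ] [-131.    57.4   20. ]
near bush (array([  59. , -126.3,   54.4]), np.float64(351.4)) other (array([ 49.6, -97.2,  94.1]), np.float64(360.7))
tail near (array([  23.9, -141.8,   73.3]), np.float64(343.6)) nose right (array([ 225.2, -171.1,  178.6]), np.float64(314.7))
```

Plate level (both ends 69 mm wide at the same height, length 171), yaw within 0.3°, and the hole at 26 mm ahead of the TCP. The side-view triangulation was void because of a crop-offset slip, and it isn't needed. The pin is at x ≈ 38.5. Tilting nose-up 2.2° and lowering gently.

```bash
cat >> h.py <<'E'
def ori(th):
    return (R.from_rotvec(-np.radians(th)*np.array([*n,0]))*R.from_euler('xyz',[np.pi,0,A+np.pi])).as_euler('xyz')
def st(l=''):
    print(l,round(robot.current_t(),2),Fx(robot.current_tcp_pos()).round(2),'F fix',np.array([*(np.array(robot.current_contact_force())[:2]@np.c_[t,n]),robot.current_contact_force()[2]]).round(1),'M',np.array(robot.current_ft_torque()).round(2))
E
python3 - <<'E'
from h import *
robot.move_linear(W(-32,-6,62),ori(2.2),speed=80); robot.sleep(.2); st('pre')
print(robot.move_linear(W(-32,-6,51),speed=12,f_stop=3)); st('down'); robot.sleep(.3); st()
print(robot.move_linear(W(-32,3,Fx(robot.current_tcp_pos())[2]),speed=10,f_stop=4)); st('fence');robot.sleep(.2);st()
a=shot('scene','scene3')['img'];b=shot('side','side3')['img']
i=cv2.resize(a[225:355,385:485],(400,520),interpolation=cv2.INTER_CUBIC)
j=cv2.resize(b[150:250,210:330],(396,330),interpolation=cv2.INTER_CUBIC)
O=np.zeros((520,796,3),np.uint8);O[:,:400]=i;O[:330,400:]=j;cv2.imwrite('pics/land.png',O)
E
```

```text
pre 8.58 [-31.39  -5.89  62.59] F fix [ 0.   0.4 -2.7] M [ 0.08  0.05 -0.01]
True
down 9.22 [-32.04  -5.99  54.57] F fix [-0.2 -1.3  3.7] M [0.01 0.13 0.02]
 9.53 [-32.01  -5.98  54.58] F fix [0.  0.2 5.2] M [ 0.03  0.06 -0.03]
True
fence 9.86 [-32.08  -5.87  54.56] F fix [-0.4 -0.3  3.4] M [-0.12  0.02 -0.03]
 10.06 [-32.03  -5.89  54.58] F fix [-0.2 -1.7  5.6] M [-0.19 -0.08 -0.04]
```

View pics/land.png

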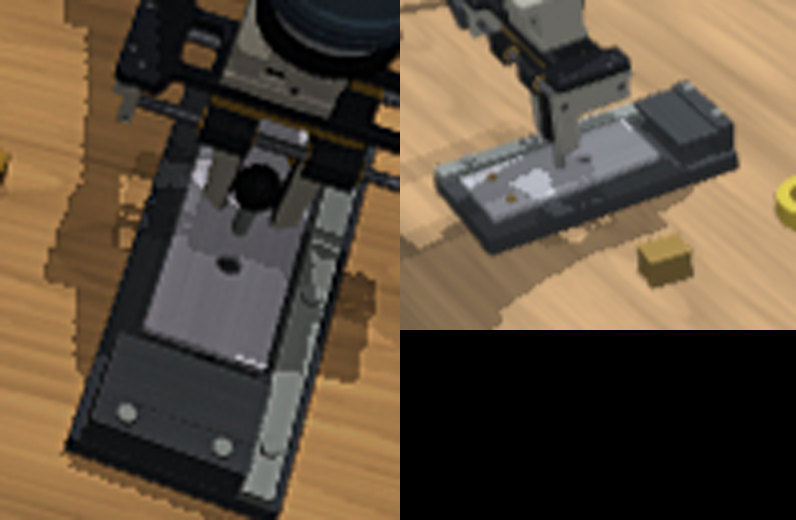

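The template is down, nose on the pin at z 54.6 as predicted, with a gap to the fence still visible (the side move stopped on friction and noise). Easing the down-force, then closing up to the fence.

```bash
python3 - <<'E'
from h import *
robot.move_linear(W(-32,-6,55.0),speed=10);robot.sleep(.2);st('eased')
for k in range(3):
    r=robot.move_linear(W(-32,4,55.0),speed=10,f_stop=6);robot.sleep(.15);st(r)
    if Fx(robot.current_tcp_pos())[1]>-3: break
E
```

```text
eased 10.62 [-32.31  -6.03  54.72] F fix [-0.3 -0.3 -1.9] M [ 0.03 -0.02 -0.  ]
True 11.42 [-32.39  -1.    54.62] F fix [ 1.1 -0.6  3.4] M [-0.13 -0.12  0.05]
```

```bash
python3 - <<'E'
from h import *
for k in range(2):
    p=Fx(robot.current_tcp_pos())
    r=robot.move_linear(W(p[0],p[1]+2.5,55.2),speed=6,f_stop=5);st(r);robot.sleep(.2);st()
E
```

```text
True 11.74 [-32.39  -0.97  54.62] F fix [-0.3 -0.1  2.1] M [-0.09 -0.02  0.03]
 11.94 [-32.37  -1.    54.63] F fix [-0.4 -1.4  2.6] M [-0.02 -0.04  0.06]
True 12.24 [-32.39  -0.91  54.67] F fix [-0.  -0.6  2.4] M [-0.1  -0.11 -0.01]
 12.44 [-32.38  -0.96  54.65] F fix [1.  0.1 3.6] M [-0.   -0.03 -0.04]
```

```bash
cat >> h.py <<'E'
def favg(m=6):
    f=[]
    for _ in range(m): robot.sleep(.02); f.append(robot.current_contact_force())
    f=np.mean(f,0); return np.array([f[:2]@t,f[:2]@n,f[2]]).round(1)
E
python3 - <<'E'
from h import *
for y in(-0.5,0,.5,1,1.5,2):
    robot.move_linear(W(-32.4,y,55.2),speed=10)
    f=favg();print(y,Fx(robot.current_tcp_pos()).round(2),f,round(robot.current_t(),2))
    if f[1]<-4: break
E
```

```text
-0.5 [-32.67  -0.77  54.89] [ 1.1 -2.3 -1. ] 12.79
0 [-32.62  -0.54  55.05] [ 1.  -4.8 -0.7] 13.14
```

The plate is on the fence: y-force rises to 4.8 N, and the arm yields at about 9 N/mm. Sliding along in segments with about 2 N on the fence.

```bash
python3 - <<'E'
from h import *
y=-0.5
for x in(-24,-16,-8,0,5):
    z=54.9+0.9*(x+32)/38
    r=robot.move_linear(W(x,y,z),speed=25,f_stop=15)
    f=favg();print(x,r,Fx(robot.current_tcp_pos()).round(2),f,round(robot.current_t(),2))
    if r or abs(f[0])>10: break
    if f[1]<-5: y-=.3
    if f[1]>-1: y+=.3
E
```

```text
-24 False [-26.26  -0.67  54.81] [-5.2 -3.6  4.6] 13.72
-16 False [-18.18  -0.64  55.  ] [-4.7 -3.   4.6] 14.29
-8 False [-10.21  -0.62  55.24] [-5.6 -3.5  5.2] 14.86
0 False [-2.69 -0.58 55.55] [-7.4 -3.3  7.8] 15.43
5 False [ 1.02 -0.58 55.87] [-11.9  -3.1  13.4] 15.88
```

Forces are creeping up because the knob has to rise as the pin gets closer. Adding tilt and height, then stepping on in small steps with a down-probe at each.

```bash
python3 - <<'E'
from h import *
x0=2.5
robot.move_linear(W(x0,-.5,56.3),ori(2.9),speed=15);print(favg(),Fx(robot.current_tcp_pos()).round(2))
x=x0
for k in range(12):
    x+=1.2
    robot.move_linear(W(x,-.5,56.0),speed=12)
    f=favg();p=Fx(robot.current_tcp_pos());print(round(x,1),p.round(2),f,round(robot.current_t(),2))
    if abs(f[0])>14 or f[2]>14: break
    if p[0]>8:
        robot.move_linear(W(x,-.5,55.2),speed=12);f=favg(3);q=Fx(robot.current_tcp_pos());print('   probe',q.round(2),f)
        if f[2]<3: print('drop');break
E
```

```text
[-4.5 -4.2  3.3] [ 1.13 -0.7  55.98]
3.7 [ 1.38 -0.67 55.84] [-8.4 -3.9  8.4] 16.64
4.9 [ 1.93 -0.68 55.9 ] [-10.6  -3.8  11. ] 16.99
6.1 [ 2.69 -0.65 55.97] [-11.9  -3.9  12.8] 17.34
7.3 [ 3.61 -0.65 56.04] [-12.9  -3.9  14. ] 17.69
8.5 [ 4.58 -0.65 56.12] [-13.6  -4.2  15.9] 18.04
```

```bash
python3 - <<'E'
from h import *
p=Fx(robot.current_tcp_pos())
robot.move_linear(W(p[0]+1.5,-.5,57),ori(2.9),speed=15);st('up');print(favg(),Fx(robot.current_tcp_pos()).round(2),robot.current_gripper_width()*93)
a=shot('scene','scene4')['img'];b=shot('side','side4')['img'];c=shot('wrist','wrist4')['img']
i=cv2.resize(a[235:355,395:485],(390,520),interpolation=cv2.INTER_CUBIC)
j=cv2.resize(b[160:240,215:325],(400,291),interpolation=cv2.INTER_CUBIC)
k=cv2.resize(c[80:400,160:560],(330,264))
O=np.zeros((560,790,3),np.uint8);O[:520,:390]=i;O[:291,390:]=j;O[292:556,390:720]=k;cv2.imwrite('pics/mid.png',O)
E
```

```text
up 18.37 [ 5.09 -0.67 56.63] F fix [-4.9 -4.   2. ] M [-0.73  0.94  0.01]
[-5.1 -4.1  2.6] [ 5.07 -0.66 56.62] 26.156892459752193
```

View pics/mid.png

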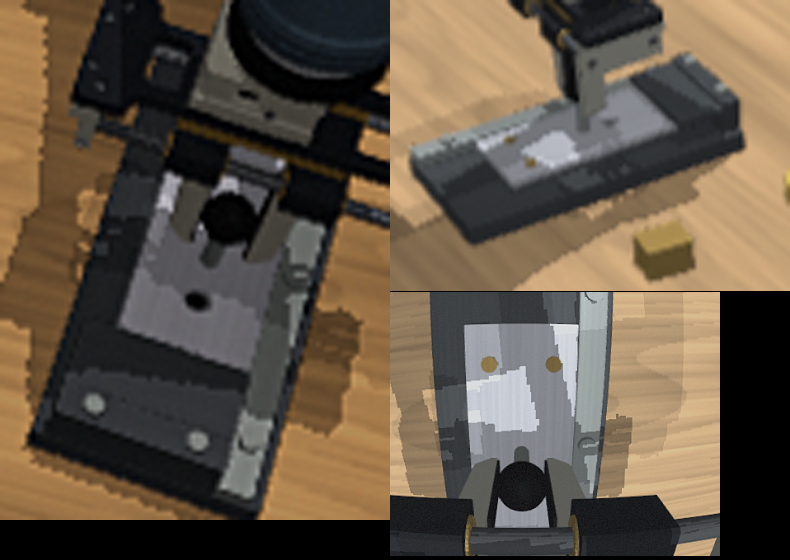

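The plate's edge is along the fence and its nose is going under the keeper, with the hole at crop (198,301). Locating the hole, then continuing the stepping at lighter load.

```bash
python3 - <<'E'
from h import *
c=load('scene4');h=Fx(on(c,395+198/4.333-.4,235+301/4.333-.4,31));w=load('wrist4')
print('hole',h.round(1),'knob',Fx(on(c,395+228/4.333-.4,235+217/4.333-.4,76)).round(1))
Q=lambda u,v,z:Fx(on(w,160+(u-390)*400/330,80+(v-292)*320/264,z,True)).round(1)
print('tail',Q(464,324,26),Q(577,324,26))
x=Fx(robot.current_tcp_pos())[0]+1.5
for k in range(9):
    x+=1
    robot.move_linear(W(x,-.5,56.8),speed=12)
    f=favg(4);p=Fx(robot.current_tcp_pos());print(round(x,1),p.round(2),f,round(robot.current_t(),2))
    if abs(f[0])>13 or f[2]>13: break
    robot.move_linear(W(x,-.5,56.0),speed=12);f=favg(4);q=Fx(robot.current_tcp_pos());print('   probe',q.round(2),f)
    if abs(f[0])>16 or f[2]>16: break
    if f[2]<2: print('drop');break
E
```

```text
hole [30.2 -0.3 31. ] knob [ 3.3 -1.  76. ]
tail [-80.3 -37.3  26. ] [-80.3  33.   26. ]
7.6 [ 5.95 -0.68 56.59] [-7.4 -3.9  6. ] 18.96
   probe [ 5.93 -0.59 56.3 ] [-9.2 -4.2 10.8]
8.6 [ 7.48 -0.68 56.71] [-6.1 -3.7  5.6] 19.6
   probe [ 7.51 -0.65 56.34] [-7.7 -4.3  9.5]
9.6 [ 8.79 -0.69 56.63] [-5.2 -4.3  3.9] 20.24
   probe [ 8.87 -0.68 56.22] [-5.9 -4.9  7. ]
10.6 [10.55 -0.66 56.46] [-2.2 -3.8 -1.4] 20.88
   probe [10.85 -0.58 55.9 ] [-0.4 -5.2 -2.4]
drop
```

The force vanished at TCP x 10.8, so the hole has found the pin. Lowering while levelling the tool.

```bash
python3 - <<'E'
from h import *
for z,th,x in((54.8,2.2,10.7),(53.8,1.5,10.5),(52.8,.8,10.3),(51.9,.2,10.2),(51.2,0,10.1),(50.8,0,10.1)):
    robot.move_linear(W(x,-.6,z),ori(th),speed=12)
    f=favg(4);p=Fx(robot.current_tcp_pos());print(z,p.round(2),f,round(robot.current_t(),2))
    if f[2]>10 or abs(f[0])>10: break
E
```

```text
54.8 [11.17 -0.66 54.89] [ 0.2 -4.5 -1.7] 21.52
53.8 [10.99 -0.67 54.04] [-0.  -5.1 -0.8] 21.83
52.8 [10.9  -0.67 53.09] [-0.  -5.2  0.1] 22.15
51.9 [10.9  -0.7  52.23] [-0.2 -5.9 -0.2] 22.47
51.2 [10.9  -0.67 51.61] [ 0.2 -5.7 -0. ] 22.78
50.8 [10.96 -0.73 51.5 ] [-0.2 -5.9  2.4] 23.1
```

Down 5 mm and resting at TCP z 51.5 with only a few newtons. Relaxing the fence load, releasing, and retreating upward.

```bash
python3 - <<'E'
from h import *
robot.move_linear(W(10.9,-1.1,51.2),ori(0),speed=10);print(favg())
robot.move_gripper(0.55);robot.sleep(.2);st('open')
print(robot.move_linear(W(10.9,-1,120),speed=120,f_stop=15));
robot.move_linear(W(-150,-1,220),speed=250);robot.sleep(.2);st('away')
a=shot('scene','scene5')['img'];b=shot('side','side5')['img'];c=shot('wrist','wrist5')['img']
i=cv2.resize(a[235:355,395:485],(390,520),interpolation=cv2.INTER_CUBIC)
j=cv2.resize(b[160:240,215:325],(400,291),interpolation=cv2.INTER_CUBIC)
O=np.zeros((560,790,3),np.uint8);O[:520,:390]=i;O[:291,390:]=j;O[292:559,390:746]=cv2.resize(c,(356,267));cv2.imwrite('pics/end.png',O)
E
```

```text
[-1.1 -3.2  1.5]
open 24.27 [10.89 -1.1  51.18] F fix [ 0.2  0.3 -1.1] M [ 0.05 -0.01 -0.04]
False
away 26.11 [-149.55   -1.2   219.09] F fix [-0.2  0.  -0.4] M [ 0.03 -0.03 -0.04]
```

View pics/end.png

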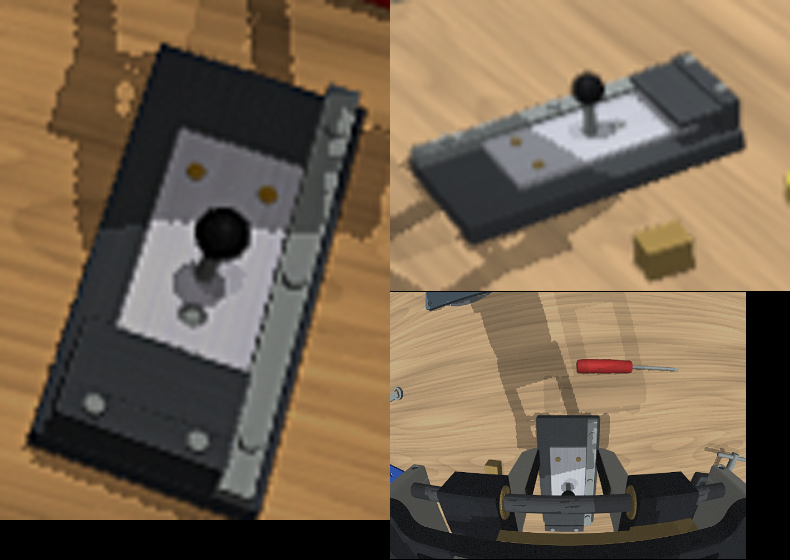

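The pin now fills the hole at crop (192,315), the plate's edge is along the fence, and its nose is under the keeper. A final numeric check by triangulating the knob and bushes.

```bash
python3 - <<'E'
from h import *
c=load('scene5');s=load('side5')
S=lambda u,v:(395+u/4.333-.4,235+v/4.333-.4)
D=lambda u,v:(215+(u-390)/3.636-.36,160+v/3.636-.36)
def tri(p1,p2):
    e1,d1=ray(c,*p1);e2,d2=ray(s,*p2)
    k=np.linalg.lstsq(np.c_[d1,-d2],e2-e1,rcond=None)[0];a,b=e1+k[0]*d1,e2+k[1]*d2
    return Fx((a+b)/2).round(1),np.linalg.norm(a-b).round(1)
k=tri(S(222,234),D(588,88));print('knob',k)
b1=tri(S(196,172),D(538,165));b2=tri(S(268,195),D(516,142));print('bushes',b1,b2)
print('hole',Fx(on(c,*S(192,315),26)).round(1),'tail corners z26',Fx(on(c,*S(181,129),26)).round(1),Fx(on(c,*S(305,168),26)).round(1))
E
```

```text
knob (array([11.7, -1.7, 70.5]), np.float64(2.1))
bushes (array([-48.6, -21.4,  26.2]), np.float64(2.4)) (array([-49.1,  18.5,  26.1]), np.float64(2.8))
hole [36.5 -0.8 26. ] tail corners z26 [-73.7 -35.3  26. ] [-75.1  34.4  26. ]
```

Everything agrees: knob height 70.5 (70 expected), bushes at 26 on top of the plate, hole at (36.5, -0.8).

```bash
python3 -c "
from h import *
print(robot.current_t());robot.hand_in()"
```

```text
26.2583
the job is handed in; nothing more can be done
```

The template is seated on the fixture and released, and I handed the job in at 26.3 s. I picked it up by the knob, laid it nose-up on the pin and closed it against the fence. I then slid it in under the keeper until the hole found the pin, lowered it about 5 mm, let go and backed off.

**Final checks, in fixture coordinates:**
- **Knob and bushes:** the knob is at (11.7, -1.7, 70.5) mm, against 70 mm expected height. The bushes are at 26.1 and 26.2 mm height, so the plate lies flat.
- **Hole and fence:** the hole is at (36.5, -0.8) mm with the pin visible in it. The tail edge spans y = -35 to 34 mm, so the long edge lies along the fence. Each of these is good to about 2 mm.
- **Forces:** the highest load I read on the template was about 19 N vertical with about 14 N along the slide. That is more than "a few newtons", and I eased the down-force as soon as I saw it.
- **Bystanders:** none looked moved in the pictures; I did not measure them.

**What failed or disagreed:**
- **Triangulation:** one mid-job side-view triangulation was void because of a crop-offset mistake, and I did not use it.
- **Fence contact:** the stop-on-force moves tripped early on noise and friction, so I found the fence by small steps and force readings instead.
- **Knob height:** it ran about 0.7 mm higher than I predicted during the slide, and I did not find out why.

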